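# Function-test the mushroom stop on a bench control box

### The job

Test the stop on the grey control box: with the fingertips press the red mushroom head down until it latches and take the fingers off it, so that it is seen to stay in by itself. Then push one of its ears round clockwise (seen from above) until the head pops back up, let it swing back, and last press the blue reset button fully in and let it go. Only push, gripping and lifting nothing; leave the green start button unpressed and the loose parts round about where they are, and finish clear of everything.

Things in the scene. Friction and masses are not known exactly. Their poses are not given: they have to be found in the camera images.
- control_box: Grey control box fixed to the bench, 86 mm (its x) by 230 mm (its y), lid top 50 mm above the bench. Origin: centre of its underside; z up, y runs along its length towards the red stop. The stop's axis stands at y = +60 mm on the centre line; the blue and green buttons stand on the centre line at y = -34 and -84 mm, either way round.
- stop_top (a point): Centre of the top of the red mushroom head, 42 mm above the lid when out, 34 mm when latched in. The head is 56 mm across, with two red ears that stick out along the box's y and opposite (when not twisted) to 50 mm from its axis; each ear is 14 mm wide and 13 mm high (from 23 to 36 mm above the lid when out, 8 mm lower when latched). Below the head only a black collar 38 mm across, 9 mm high, stands on the lid. The frame turns with the head.
- stop_ear_right (a point): Middle of the ear on the side of the two push buttons (box -y), 42 mm from the axis, 29.5 mm above the lid when out and 21.5 mm when latched. Clockwise means that from its rest it moves towards the box's -x. Its frame turns with the head (at rest parallel to the box's).
- stop_ear_left (a point): The same on the other ear (box +y); clockwise means that from its rest it moves towards the box's +x. Left of it (world y above 0.13) stands a fixed open black case, walls 0.11 m high, lid standing open to 0.4 m high at world x above 0.65; the arm may start above it, so swing clear first.
- stop_push (a joint): How far the stop head is pushed in, m: 0 out, latched about 0.008, bottom 0.010. It must go past about 0.0085 to latch; this takes about 11 N, straight down. A spring of 5 to 9 N pushes it out when it is not latched. Latched, it stays at about 0.008 until it is twisted.
- stop_twist (a joint): How far the stop head is twisted clockwise seen from above, rad: 0 at rest, end stop 0.9. A latched head is released by 0.4 to 0.6 rad (0.7 is sure) and pops up; twisting takes about 4 N at the ear, and a spring turns the head back to 0 when it is let go. It does not latch if it is pressed while twisted.
- reset_button (a joint): Travel of the blue button, m: 0 out, 0.006 fully in; sprung, fully in takes 5 N.
- reset_button_top (a point): Centre of the top of the blue reset button, 28 mm across, 18 mm above the lid when out, in a black housing 44 mm across and 12 mm high.
- start_button (a joint): Travel of the green button, m: 0 out, 0.006 fully in. Must not be pressed.
- start_button_top (a point): Centre of the top of the green start button, made like the blue one and 50 mm from it.
- flux_tin: Loose round silvery lever-lid tin with green stripes, 63 x 64 x 32 mm, standing in front of the box; origin at the centre of its underside. Leave alone.
- brass_nipple: Loose brass hex nipple, 32 x 36 x 38 mm, in front of the box; origin at the centre of its underside. Leave alone. Right of it stands a fixed bench vice, up to 0.18 m high, world x 0.35 to 0.57, y -0.25 to -0.06.
- solder_spool: Loose spool of solder, 76 x 72 x 44 mm, to the right of the box; origin at the centre of its underside. Leave alone.

How it is judged:
By the outcome, as a careful person would: the job done as asked, in the order asked, and still so for the second after the job is handed in, with the robot touching nothing.
It also fails if it takes over 48 s, if anything falls off the work surface, if the arm or the gripper's body presses on something with over 40 N, if the wrist force passes 120 N, or if a joint passes its speed limit or range.

### The arm

A 6-joint arm with a two-finger parallel gripper is mounted at the origin on a cart in front of the work surface, level with it; the furniture and walls round the work are solid. World frame = base frame: x ahead of the robot, y to its left, z up, the work surface at z = 0. Lengths are in m, angles in rad, forces in N, time in s.
With the tool pointing down it reaches from about 0.25 to 0.725 m from the base axis. Payload 4 kg.
Tool frame: the origin (TCP) lies at the very end of the fingers, on their centre line; the grasp point (between the pads) lies 19 mm behind it (bot.pinch_z is the distance from the TCP to the grasp point, in m); z points along the fingers, x is the direction in which the jaws open and shut, and the axes are right-handed (so a half turn about z gives the same grasp; the last joint's range is limited). The gripper opens to 85 mm and grips with 20 to 120 N. Pads are 22 mm wide; open, the fingers measure 114 mm over their backs; the gripper's body (76 mm by 85 mm) begins 54 mm behind the grasp point. The pads swing forward as they close: fully open they stand 13 mm farther back than shut.
Start: joints at [1.139, 0.241, 0.005, 1.335, 0, 1.571], TCP at [0.209, 0.454, 0.231] pointing down, gripper open.
Joint ranges: [-2.72, 2.72], [-1.05, 1.87], [-1.09, 1.28], [-1.99, 2.15], [-1.42, 1.44], [-3.14, 3.14]. Speed limits (rad/s): [2.79, 2.79, 3.14, 3.14, 3.14, 3.14].

### API

Orientations are given as a unit quaternion [x, y, z, w].
In Python, from workcell import bot gives the robot as it stands. The module is installed in compiled form; this text tells all that it offers.
- The arm moves only by the shell command python3 -m inch 'ROWS'. ROWS is JSON, a list of rows, each a list of 7 numbers: the shift along the tool's x, y, z scaled (see below), then the turn, a rotation vector about the tool's x, y, z scaled (see below), then the gripper command: -1 is fully open, 1 is shut, values between are in proportion. In form: [[x, y, z, wx, wy, wz, gripper], ...]. A call has exactly 8 rows; each row shifts and turns the commanded pose from where the row before left it, along the tool's axes as they then stand; what a row does not reach is not made up. The controller multiplies each number of a shift by 2.5 cm and each number of a turn by 180 degrees. A row lasts 1/10 s, in which the tool goes at most 50 mm and 8.59 degrees, less where a joint would pass 70% of its speed; a pose out of reach is approached as far as the arm can. A call with a number of a shift or a turn outside -1 to 1 is refused whole. A call with a gripper value outside its range is refused whole. The fingers move at their own pace and stop on an object; the grip force is fixed at half the most. Time passes only in rows, so rows that do not move let the fingers close, or fill a call up. It gives the time, the measured TCP pose, the force and the opening at its end, in the units of the state.
- bot.get_obs(): the state, without advancing time (a new reading comes with each control period).
- bot.camera(name): name is "scene" or "side" or "wrist"; returns (picture, depth): 400x640x3 uint8, blue, green, red; 400x640 float32, m along the optical axis (not along the pixel's ray), 0 where there is no reading.
- bot.get_calibration(name): a dict with "vfov" (degrees; the focal length in pixels is half the picture's height over the tangent of half this angle, whatever the lens; pixels are square), "cx", "cy" (the principal point, pixels), "R" (3x3) and "t" (3): a world point X has camera coordinates R X + t. Camera axes: x right, y down, z forward; pixel columns grow to the right and rows downward; lengths in m; the calibration is good to about 2 mm. A picture is of the moment at which its call begins: read the wrist's pose just before it. get_calibration takes no time and is no camera call; for the wrist camera it gives the pose at the moment of the call.
- bot.job_done(): hands the job in, once; it reports no verdict.
The state is a dict: "clock": time; "joint_pos": joint angles; "joint_vel": joint speeds; "tau": joint torques, N m; "eef_pos": TCP position; "tool_rot": TCP orientation; "ft_force": force on the tool from outside, world axes, zero at the start; "ft_torque": the same for the moment, N m; "grip_width": finger opening in m.
Only numpy, scipy, OpenCV 4.12 (cv2) and the standard library are available. Lean on these libraries where they do the work, as an engineer would, in place of code of your own. Each camera call takes 0.05 s, during which the arm holds its last target.

## Working session

There is one attempt and no reset: what is moved stays moved. The work goes in short steps, Python scripts to look and compute and a shell command to move; the robot and the scene stay as the last step left them, time stands still between calls to the robot, and variables do not carry over. Pictures are saved under pics/ and viewed, and the job is handed in when it is done.

```bash
mkdir -p pics; python3 - <<'E'
from workcell import bot
import cv2,numpy as np
o=bot.get_obs();print({k:np.round(v,3).tolist() for k,v in o.items()})
for n in ["scene","side"]:
    p,d=bot.camera(n);cv2.imwrite(f"pics/{n}0.png",p);np.save(f"pics/{n}0.npy",d)
    c=bot.get_calibration(n);print(n,c)
E
```

```text
{'clock': 0.0, 'joint_pos': [1.139, 0.241, 0.004, 1.335, 0.0, 1.571], 'joint_vel': [0.001, -0.001, 0.001, -0.0, 0.0, -0.0], 'tau': [0.001, -37.232, 25.241, 0.017, 0.0, -0.0], 'eef_pos': [0.209, 0.454, 0.23], 'tool_rot': [0.842, 0.539, -0.001, 0.001], 'ft_force': [0.298, 0.255, 0.168], 'ft_torque': [-0.007, 0.004, 0.009], 'grip_width': 0.085}
scene {'vfov': 44.953272637038864, 'cx': 321.97390864174764, 'cy': 195.78868606822803, 'R': array([[ 0.50458261, -0.86332149, -0.00850803],
       [-0.49157099, -0.27917771, -0.8248744 ],
       [ 0.70975655,  0.42039958, -0.56525201]]), 't': array([-0.3666272 ,  0.33129252,  0.60514875])}
side {'vfov': 49.60577903472392, 'cx': 323.38178848724766, 'cy': 196.196056276148, 'R': array([[-0.95518557, -0.29599565,  0.00266637],
       [-0.16058943,  0.51061727, -0.84467807],
       [ 0.24865954, -0.80725249, -0.53526802]]), 't': array([0.50679652, 0.23385311, 0.66251345])}
```

View pics/scene0.png

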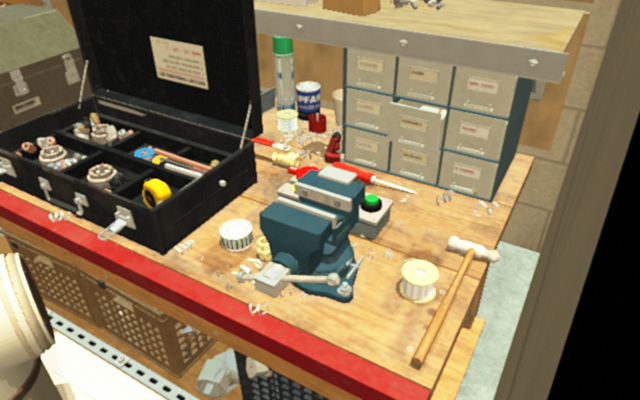

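View pics/side0.png

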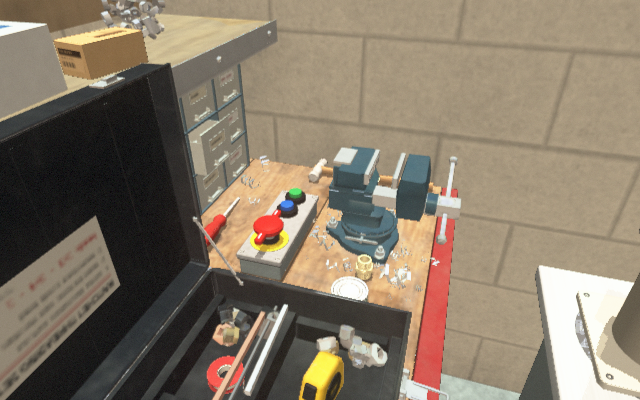

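The side view shows the box: stop head near (268,226), blue near (288,207) and green near (296,194). I'll enlarge it next.

```bash
cat > h.py <<'E'
import numpy as np
def unproj(c,u,v,d=None,z=None):
    f=200/np.tan(np.radians(c['vfov'])/2)
    r=np.array([(u-c['cx'])/f,(v-c['cy'])/f,1.0]);R=np.array(c['R']);t=np.array(c['t'])
    o=-R.T@t; w=R.T@r
    s=d if d is not None else (z-o[2])/w[2]
    return o+s*w
def proj(c,X):
    f=200/np.tan(np.radians(c['vfov'])/2)
    p=np.array(c['R'])@X+c['t'];return f*p[0]/p[2]+c['cx'],f*p[1]/p[2]+c['cy']
E
python3 - <<'E'
import cv2,numpy as np
from workcell import bot
from h import *
c=bot.get_calibration("side");d=np.load("pics/side0.npy");p=cv2.imread("pics/side0.png")
cv2.imwrite("pics/side0c.png",cv2.resize(p[170:290,220:380],None,fx=5,fy=5,interpolation=cv2.INTER_CUBIC))
for u,v in [(268,225),(288,205),(296,192),(262,268),(305,235)]:
    print(u,v,np.round(unproj(c,u,v,d[v,u]),3))
E
```

```text
268 225 [ 0.637 -0.006  0.091]
288 205 [ 0.638 -0.105  0.071]
296 192 [ 0.64  -0.158  0.07 ]
262 268 [0.635 0.036 0.025]
305 235 [ 0.605 -0.11  -0.   ]
```

View pics/side0c.png

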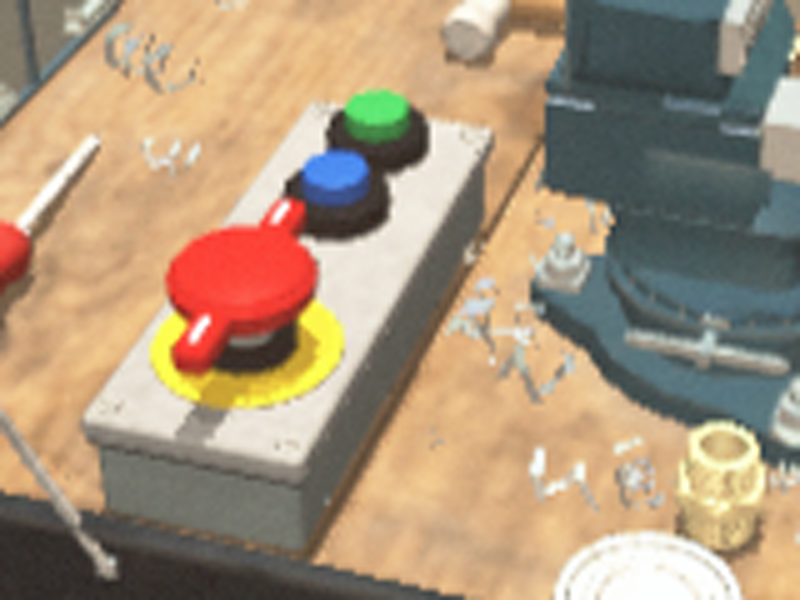

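```bash
python3 - <<'E'
import cv2,numpy as np
from workcell import bot
from h import *
c=bot.get_calibration("side")
def P(u,v,z): return unproj(c,220+u/5-.4,170+v/5-.4,z=z)
for n,u,v,z in [("stop",243,262,.091),("blue",336,170,.068),("green",378,108,.068),("c1",88,420,.05),("c2",307,478,.05),("c3",492,130,.05),("c4",318,100,.05)]:
    print(n,np.round(P(u,v,z),4))
d=np.load("pics/side0.npy");p=cv2.imread("pics/side0.png").astype(int)
B,G,Rr=p[...,0],p[...,1],p[...,2]
for n,m,z0 in [("blue",(B>Rr+60)&(B>G+40),.066),("green",(G>Rr+60)&(G>B+40),.066),("red",(Rr>G+80)&(Rr>B+80),.0875)]:
    m[:170]=0;m[290:]=0;m[:,:230]=0;m[:,380:]=0
    pts=np.array([unproj(c,u,v,d[v,u]) for v,u in zip(*np.nonzero(m)) if d[v,u]>0])
    q=pts[pts[:,2]>z0]
    print(n,len(q),q.min(0).round(4),q.max(0).round(4),((q.min(0)+q.max(0))/2).round(4),q.mean(0).round(4))
    if n=="red":
        e=pts[(pts[:,2]<.087)&(pts[:,2]>.07)];
        a=e[e[:,1]<-.03];b=e[e[:,1]>.02];print(a.mean(0),b.mean(0))
E
```

```text
stop [ 0.6401 -0.0145  0.091 ]
blue [ 0.6437 -0.1136  0.068 ]
green [ 0.6441 -0.1637  0.068 ]
c1 [0.6797 0.0393 0.05  ]
c2 [0.5935 0.0447 0.05  ]
c3 [ 0.6014 -0.1887  0.05  ]
c4 [ 0.6825 -0.1892  0.05  ]
blue 97 [ 0.6295 -0.1249  0.066 ] [ 0.6556 -0.0958  0.0732] [ 0.6426 -0.1103  0.0696] [ 0.6416 -0.1072  0.0704]
green 84 [ 0.6303 -0.1741  0.0661] [ 0.6561 -0.1453  0.0732] [ 0.6432 -0.1597  0.0697] [ 0.6421 -0.1564  0.0704]
red 331 [ 0.6179 -0.0392  0.0875] [0.666  0.0086 0.0942] [ 0.6419 -0.0153  0.0909] [ 0.6405 -0.0128  0.09  ]
[ 0.63857666 -0.05153618  0.08435369] [0.63950402 0.0291948  0.08264909]
```

```bash
R="";
python3 -m inch '[[0,1,0,0,0,0.016,1],[0,1,0,0,0,0.016,1],[0,1,0,0,0,0.016,1],[0,1,0,0,0,0.016,1],[0,1,0,0,0,0.016,1],[0,1,0,0,0,0.016,1],[0,1,0,0,0,0.016,1],[0,1,0,0,0,0.016,1]]'
```

```text
clock: 0.9
eef_pos: [0.3729, 0.3398, 0.2307]
tool_rot: [0.933, 0.359, -0.001, 0.0]
ft_force: [0.2, -0.6, 0.3]
grip_width: -0.0002
```

```bash

python3 -m inch '[[0,1,0,0,0,0.016,1],[0,1,0,0,0,0.016,1],[0,1,0,0,0,0.016,1],[0,1,0,0,0,0.016,1],[0,1,0,0,0,0.016,1],[0,1,0,0,0,0.016,1],[0,1,0,0,0,0.016,1],[0,1,0,0,0,0.016,1]]'
python3 -m inch '[[0,1,0,0,0,0.016,1],[0,1,0,0,0,0.016,1],[0,1,0,0,0,0.016,1],[0,1,0,0,0,0.016,1],[0,1,0,0,0,0.016,1],[0,1,0,0,0,0.016,1],[0,0,0,0,0,0,1],[0,0,0,0,0,0,1]]'
python3 - <<'E'
from workcell import bot
import cv2,numpy as np
o=bot.get_obs();print({k:np.round(v,4).tolist() for k,v in o.items()})
c=bot.get_calibration("wrist");p,d=bot.camera("wrist");cv2.imwrite("pics/w1.png",p);np.save("pics/w1.npy",d);print(c)
np.save("pics/w1c.npy",c,allow_pickle=True)
E
```

```text
clock: 1.7
eef_pos: [0.4782, 0.1714, 0.2307]
tool_rot: [0.986, 0.166, -0.001, 0.0]
ft_force: [-0.2, 0.2, 0.3]
grip_width: 0.0001
clock: 2.5
eef_pos: [0.5088, 0.026, 0.2309]
tool_rot: [1.0, 0.016, -0.001, -0.0]
ft_force: [0.4, 0.7, -0.7]
grip_width: 0.0002
{'clock': 2.5, 'joint_pos': [0.0507, 0.2603, 0.0299, 1.3414, 0.0005, 1.5891], 'joint_vel': [0.0262, -0.0025, 0.004, -0.0011, 0.001, 0.0009], 'tau': [-0.6676, -38.1995, 25.3071, 0.0035, -0.0543, 0.0005], 'eef_pos': [0.5088, 0.026, 0.2309], 'tool_rot': [0.9999, 0.0162, -0.0005, -0.0002], 'ft_force': [0.3718, 0.7451, -0.665], 'ft_torque': [-0.0029, -0.0153, 0.0047], 'grip_width': 0.0002}
{'vfov': 69.63761581353882, 'cx': 318.83772428236307, 'cy': 199.59018693164649, 'R': array([[ 9.99486804e-01,  3.20332106e-02, -3.85317200e-05],
       [ 3.08541627e-02, -9.62373905e-01,  2.69971270e-01],
       [ 8.61096463e-03, -2.69833911e-01, -9.62868377e-01]]), 't': array([-0.51032231, -0.02436212,  0.38147044])}
```

View pics/w1.png

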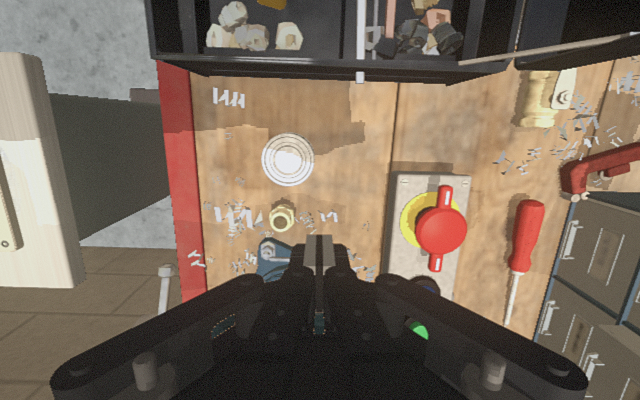

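The wrist view shows the stop head near (441,229), ears at (446,195) and (435,263), and the lid's far corners at (401,177) and (467,177). The gripper hides most of the blue and green buttons.

```bash
python3 - <<'E'
import cv2,numpy as np
p=cv2.imread("pics/w1.png")
cv2.imwrite("pics/w1c.png",cv2.resize(p[160:300,380:490],None,fx=4,fy=4,interpolation=cv2.INTER_CUBIC))
E
```

```text
(no output)
```

View pics/w1c.png

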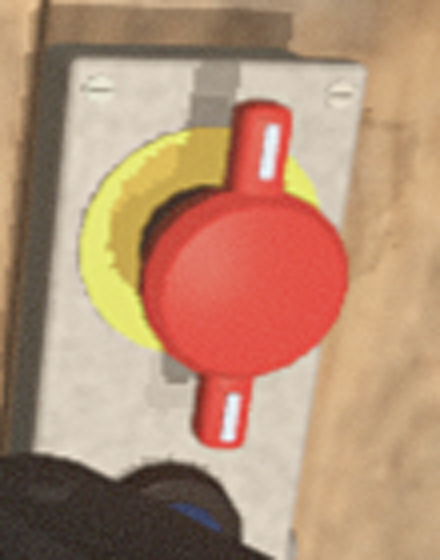

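```bash
python3 - <<'E'
import cv2,numpy as np
from h import *
c=np.load("pics/w1c.npy",allow_pickle=True).item()
P=lambda u,v,z:unproj(c,380+u/4-.4,160+v/4-.4,z=z).round(4)
for n,u,v,z in [("head",245,284,.086),("earL mark",269,152,.086),("earR mark",230,417,.086),("earL end",264,102,.08),("earR end",221,446,.08),("lidL1",72,62,.05),("lidL2",364,66,.05),("lid left edge lower",35,450,.05),("lid right lower",297,520,.05),("screw1",99,89,.05),("screw2",342,95,.05)]:
    print(n,P(u,v,z))
E
```

```text
head [ 0.6419 -0.0152  0.086 ]
earL mark [0.6428 0.0216 0.086 ]
earR mark [ 0.6436 -0.0546  0.086 ]
earL end [0.6422 0.0335 0.08  ]
earR end [ 0.6452 -0.067   0.08  ]
lidL1 [0.5994 0.037  0.05  ]
lidL2 [0.683  0.0385 0.05  ]
lid left edge lower [ 0.6009 -0.0869  0.05  ]
lid right lower [ 0.6873 -0.1092  0.05  ]
screw1 [0.608  0.0294 0.05  ]
screw2 [0.6781 0.0299 0.05  ]
```

```bash

python3 -m inch '[[0.88,0.3,0,0,0,0,1],[0.88,0.3,0,0,0,0,1],[0.88,0.3,0,0,0,0,1],[0.88,0.3,0,0,0,0,1],[0.88,0.3,0,0,0,0,1],[0.88,0.3,0,0,0,0,1],[0,0,1,0,0,0,1],[0,0,1,0,0,0,1]]'
python3 -m inch '[[0,0,1,0,0,0,1],[0,0,0.8,0,0,0,1],[0,0,0.6,0,0,0,1],[0,0,0.4,0,0,0,1],[0,0,0.2,0,0,0,1],[0,0,0,0,0,0,1],[0,0,0,0,0,0,1],[0,0,0,0,0,0,1]]'
python3 - <<'E'
from workcell import bot
import cv2,numpy as np
o=bot.get_obs();print({k:np.round(v,4).tolist() for k,v in o.items()})
p,d=bot.camera("side");cv2.imwrite("pics/s2.png",cv2.resize(p[130:290,200:400],None,fx=4,fy=3.7))
E
```

```text
clock: 3.35
eef_pos: [0.6439, -0.013, 0.1809]
tool_rot: [1.0, 0.018, 0.001, -0.0]
ft_force: [0.0, -0.7, -0.0]
grip_width: -0.0004
clock: 4.15
eef_pos: [0.6433, -0.0143, 0.1075]
tool_rot: [1.0, 0.017, 0.001, 0.0]
ft_force: [0.6, 0.0, 0.4]
grip_width: -0.0
{'clock': 4.15, 'joint_pos': [-0.0223, 0.5936, 0.215, 1.1901, 0.0, 1.5153], 'joint_vel': [-0.0012, -0.0016, -0.0013, 0.0002, -0.0011, -0.0004], 'tau': [0.0804, -51.9454, 24.061, 0.0002, 0.0039, -0.0], 'eef_pos': [0.6433, -0.0143, 0.1075], 'tool_rot': [0.9999, 0.0166, 0.0011, 0.0], 'ft_force': [0.6221, 0.0266, 0.3653], 'ft_torque': [-0.0246, 0.0294, 0.0059], 'grip_width': -0.0}
```

View pics/s2.png

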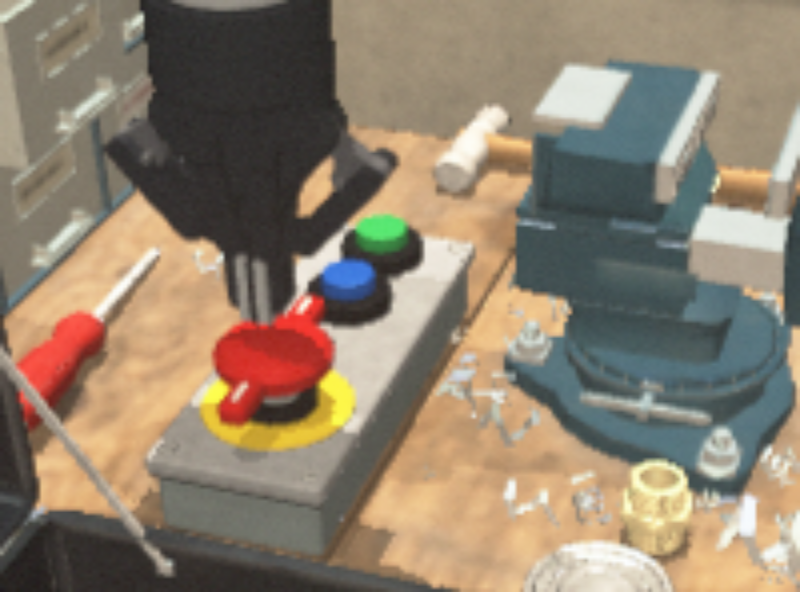

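Fingertips stand centred over the head. The spread knuckles lie along x, so I'll use the left ear, away from the vice. Pressing now.

```bash

python3 -m inch '[[0,0,0.2,0,0,0,1],[0,0,0.2,0,0,0,1],[0,0,0.15,0,0,0,1],[0,0,0.1,0,0,0,1],[0,0,0.08,0,0,0,1],[0,0,0.04,0,0,0,1],[0,0,0,0,0,0,1],[0,0,0,0,0,0,1]]'
```

```text
clock: 5.0
eef_pos: [0.6424, -0.0144, 0.0882]
tool_rot: [1.0, 0.017, 0.0, 0.0]
ft_force: [-3.4, 0.5, 5.8]
grip_width: -0.0002
```

```bash

python3 -m inch '[[0,0,0.08,0,0,0,1],[0,0,0.08,0,0,0,1],[0,0,0.04,0,0,0,1],[0,0,0.04,0,0,0,1],[0,0,0.04,0,0,0,1],[0,0,0,0,0,0,1],[0,0,0,0,0,0,1],[0,0,0,0,0,0,1]]'
```

```text
clock: 5.8
eef_pos: [0.6425, -0.0144, 0.0819]
tool_rot: [1.0, 0.016, 0.001, 0.0]
ft_force: [-3.5, -1.1, 9.9]
grip_width: 0.0001
```

```bash

python3 -m inch '[[0,0,0.04,0,0,0,1],[0,0,0.04,0,0,0,1],[0,0,0.04,0,0,0,1],[0,0,0.0,0,0,0,1],[0,0,0,0,0,0,1],[0,0,0,0,0,0,1],[0,0,0,0,0,0,1],[0,0,0,0,0,0,1]]'
```

```text
clock: 6.6
eef_pos: [0.6429, -0.0144, 0.0817]
tool_rot: [1.0, 0.017, 0.002, 0.0]
ft_force: [-7.6, -0.7, 20.6]
grip_width: 0.0002
```

Bottomed at 20 N. I'll lift straight up by 65 mm and look.

```bash

python3 -m inch '[[0,0,-0.3,0,0,0,1],[0,0,-0.5,0,0,0,1],[0,0,-0.6,0,0,0,1],[0,0,-0.5,0,0,0,1],[0,0,-0.4,0,0,0,1],[0,0,-0.3,0,0,0,1],[0,0,0,0,0,0,1],[0,0,0,0,0,0,1]]'
python3 - <<'E'
from workcell import bot
import cv2,numpy as np
from h import *
c=bot.get_calibration("side")
p,d=bot.camera("side");cv2.imwrite("pics/s3.png",cv2.resize(p[130:290,200:400],None,fx=4,fy=3.7))
q=p.astype(int);m=(q[...,2]>q[...,1]+80)&(q[...,2]>q[...,0]+80);m[:200]=0;m[250:]=0;m[:,:248]=0;m[:,300:]=0
pts=np.array([unproj(c,u,v,d[v,u]) for v,u in zip(*np.nonzero(m)) if d[v,u]>0])
print("top z",np.percentile(pts[:,2],[50,80,90,97]))
E
```

```text
clock: 7.4
eef_pos: [0.6424, -0.0143, 0.1418]
tool_rot: [1.0, 0.017, -0.0, -0.0]
ft_force: [-0.2, 1.2, -0.1]
grip_width: 0.0
top z [0.08060426 0.08284492 0.08362909 0.08451397]
```

View pics/s3.png

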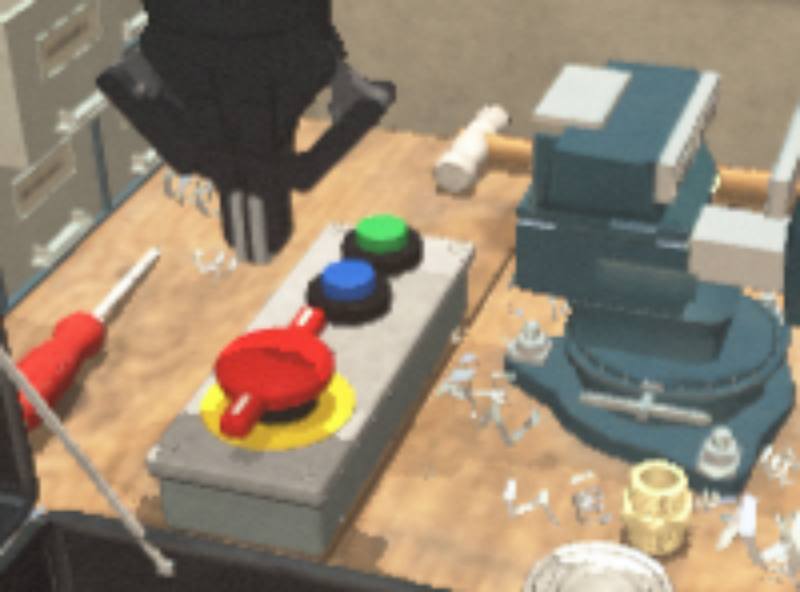

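The head stays in on its own (top at about 0.084, it was 0.092). Now down beside the left ear, on its −x side.

```bash

python3 -m inch '[[-0.4,-0.5,0,0,0,0,1],[-0.7,-0.9,0,0,0,0,1],[-0.34,-0.45,0,0,0,0,1],[0,0,0.4,0,0,0,1],[0,0,0.8,0,0,0,1],[0,0,0.8,0,0,0,1],[0,0,0.4,0,0,0,1],[0,0,0,0,0,0,1]]'
python3 -m inch '[[0,0,0.3,0,0,0,1],[0,0,0.3,0,0,0,1],[0,0,0.2,0,0,0,1],[0,0,0.08,0,0,0,1],[0,0,0,0,0,0,1],[0,0,0,0,0,0,1],[0,0,0,0,0,0,1],[0,0,0,0,0,0,1]]'
python3 - <<'E'
from workcell import bot
import cv2
p,d=bot.camera("side");cv2.imwrite("pics/s4.png",cv2.resize(p[130:290,200:400],None,fx=4,fy=3.7))
E
```

```text
clock: 8.25
eef_pos: [0.6037, 0.0301, 0.0796]
tool_rot: [1.0, 0.016, -0.002, 0.0]
ft_force: [0.1, -0.1, -0.2]
grip_width: 0.0
clock: 9.05
eef_pos: [0.6052, 0.0307, 0.0604]
tool_rot: [1.0, 0.017, 0.0, -0.0]
ft_force: [0.3, -0.5, 0.1]
grip_width: -0.0001
```

View pics/s4.png

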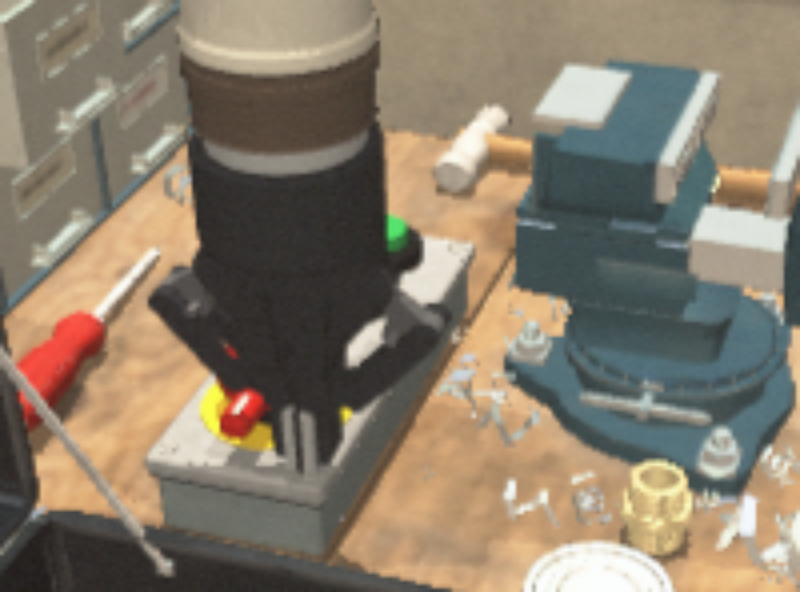

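```bash

python3 -m inch '[[0.2,0.02,0,0,0,0,1],[0.2,0.02,0,0,0,0,1],[0.2,0.02,0,0,0,0,1],[0.2,0.02,0,0,0,0,1],[0.2,0.02,0,0,0,0,1],[0.2,0.02,0,0,0,0,1],[0.2,0.02,0,0,0,0,1],[0,0,0,0,0,0,1]]'
python3 -m inch '[[0.15,0.02,0,0,0,0,1],[0.15,0.02,0,0,0,0,1],[0.1,0.0,0,0,0,0,1],[0,0,0,0,0,0,1],[0,0,0,0,0,0,1],[0,0,0,0,0,0,1],[0,0,0,0,0,0,1],[0,0,0,0,0,0,1]]'
python3 - <<'E'
from workcell import bot
import cv2
p,d=bot.camera("side");cv2.imwrite("pics/s5.png",cv2.resize(p[130:290,200:400],None,fx=4,fy=3.7))
p,d=bot.camera("wrist");cv2.imwrite("pics/w5.png",p)
E
```

```text
clock: 9.9
eef_pos: [0.6405, 0.0282, 0.0598]
tool_rot: [1.0, 0.016, -0.0, 0.0]
ft_force: [-1.4, 0.0, 0.6]
grip_width: 0.0003
clock: 10.7
eef_pos: [0.65, 0.0277, 0.06]
tool_rot: [1.0, 0.017, -0.0, -0.0]
ft_force: [-2.2, 0.2, -0.9]
grip_width: -0.0
```

View pics/s5.png

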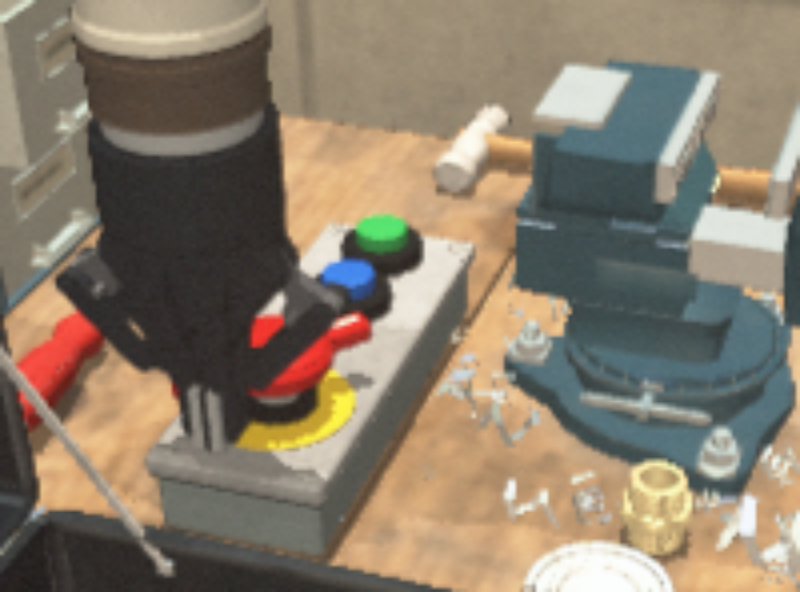

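View pics/w5.png

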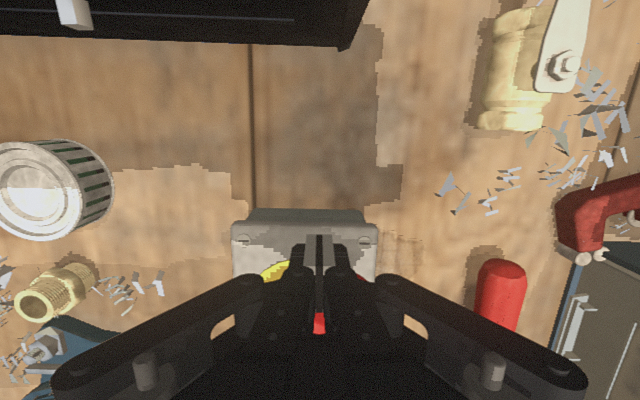

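The head looks raised, with the right ear swung to (360,328) in the crop. I'll push a few mm more for margin, then back off in −x.

```bash

python3 -m inch '[[0.06,0,0,0,0,0,1],[0.06,0,0,0,0,0,1],[0,0,0,0,0,0,1],[0,0,0,0,0,0,1],[-0.15,0,0,0,0,0,1],[-0.2,-0.02,0,0,0,0,1],[-0.2,-0.02,0,0,0,0,1],[-0.2,-0.02,0,0,0,0,1]]'
python3 -m inch '[[-0.2,-0.02,0,0,0,0,1],[-0.25,-0.02,0,0,0,0,1],[-0.3,-0.02,0,0,0,0,1],[-0.3,0,0,0,0,0,1],[-0.4,0,0,0,0,0,1],[0,0,-0.4,0,0,0,1],[0,0,-0.8,0,0,0,1],[0,0,-0.8,0,0,0,1]]'
python3 - <<'E'
from workcell import bot
import cv2,numpy as np
from h import *
c=bot.get_calibration("side")
p,d=bot.camera("side");cv2.imwrite("pics/s6.png",cv2.resize(p[130:290,200:400],None,fx=4,fy=3.7))
q=p.astype(int);m=(q[...,2]>q[...,1]+80)&(q[...,2]>q[...,0]+80);m[:200]=0;m[250:]=0;m[:,:248]=0;m[:,300:]=0
pts=np.array([unproj(c,u,v,d[v,u]) for v,u in zip(*np.nonzero(m)) if d[v,u]>0])
print("top z",np.percentile(pts[:,2],[50,80,90,97]))
E
```

```text
clock: 11.6
eef_pos: [0.6338, 0.0288, 0.0602]
tool_rot: [1.0, 0.017, 0.0, -0.0]
ft_force: [-1.6, 1.4, -0.1]
grip_width: -0.0002
clock: 12.4
eef_pos: [0.5982, 0.0288, 0.1112]
tool_rot: [1.0, 0.016, 0.0, 0.0]
ft_force: [-0.3, -0.3, -0.3]
grip_width: 0.0001
top z [0.08775276 0.0906751  0.09135981 0.09208142]
```

View pics/s6.png

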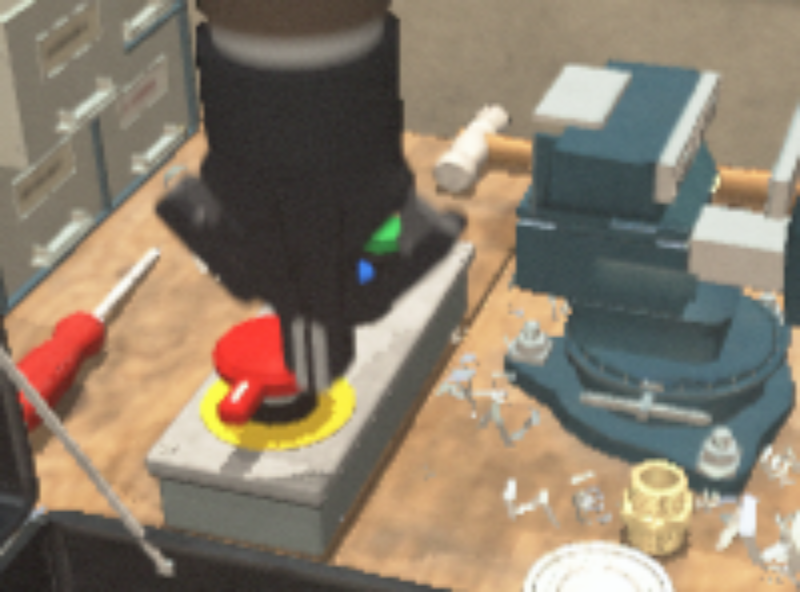

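The head is up again (0.092) with the ears back at rest. Next I raise and turn the tool by 90° so the knuckles lie along the box, clear of the vice.

```bash

python3 -m inch '[[0,0,-0.8,0,0,0,1],[0,0,-0.8,0,0,-0.0452,1],[0,0,-0.8,0,0,-0.0452,1],[0,0,-0.8,0,0,-0.0452,1],[0,0,-0.4,0,0,-0.0452,1],[0,0,0,0,0,-0.0452,1],[0,0,0,0,0,-0.0452,1],[0,0,0,0,0,-0.0452,1]]'
python3 -m inch '[[0,0,0,0,0,-0.0452,1],[0,0,0,0,0,-0.0452,1],[0,0,0,0,0,-0.0452,1],[0,0,0,0,0,-0.0452,1],[0,0.5,0,0,0,0,1],[0,0.7,0,0,0,0,1],[0,0.5,0,0,0,0,1],[0,0,0,0,0,0,1]]'
python3 - <<'E'
from workcell import bot
import cv2,numpy as np
o=bot.get_obs();print(o['eef_pos'],o['tool_rot'],o['joint_pos'].round(3) if hasattr(o['joint_pos'],'round') else o['joint_pos'])
c=bot.get_calibration("wrist");p,d=bot.camera("wrist");cv2.imwrite("pics/w7.png",p);np.save("pics/w7c.npy",c,allow_pickle=True)
E
```

```text
clock: 13.25
eef_pos: [0.5986, 0.0288, 0.2009]
tool_rot: [0.87, 0.494, 0.001, 0.001]
ft_force: [-0.3, -0.2, 0.2]
grip_width: -0.0002
clock: 14.05
eef_pos: [0.642, 0.0299, 0.2001]
tool_rot: [0.699, 0.716, 0.001, 0.001]
ft_force: [0.2, -0.0, -0.3]
grip_width: 0.0004
[0.64204446 0.02987986 0.20011596] [6.98503250e-01 7.15606370e-01 5.61465294e-04 6.46368003e-04] [ 0.047  0.543  0.374  1.4   -0.     0.022]
```

View pics/w7.png

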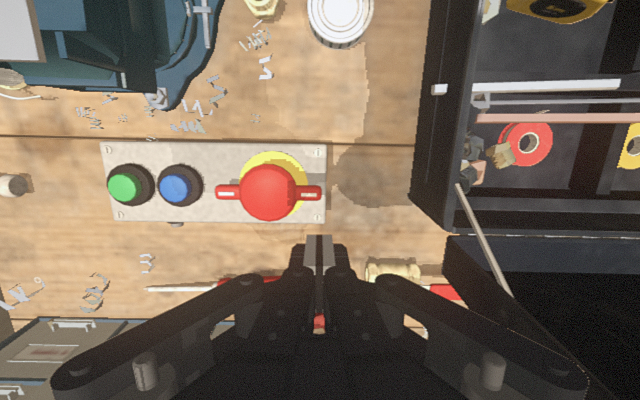

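Everything on the box shows clearly: blue top at (173,190), green at (121,187), red head at (268,192) with ears level. I'll compute blue and check the wrist camera's clearance to the vice.

```bash
python3 - <<'E'
import cv2,numpy as np
from h import *
c=np.load("pics/w7c.npy",allow_pickle=True).item()
print("cam",-np.array(c['R']).T@c['t'])
p=cv2.imread("pics/w7.png").astype(int);B,G,R=p[...,0],p[...,1],p[...,2]
m=((B>R+60)&(B>G+40));m[:160]=0;m[215:]=0;m[:,:150]=0;m[:,210:]=0
v,u=np.nonzero(m);print("blue mask",u.min(),u.max(),v.min(),v.max())
for n,u,v,z in [("blue",173,190,.068),("head",267.5,192,.088),("green",121,187,.068),("earR",217,193,.08),("earL",322,193,.08)]: print(n,unproj(c,u,v,z=z).round(4))
cv2.imwrite("pics/w7c.png",cv2.resize(cv2.imread("pics/w7.png")[130:230,90:230],None,fx=5,fy=5,interpolation=cv2.INTER_CUBIC))
E
```

```text
cam [0.57429453 0.02987212 0.34292703]
blue mask 160 187 175 201
blue [ 0.6457 -0.1123  0.068 ]
head [ 0.6403 -0.0157  0.088 ]
green [ 0.6439 -0.163   0.068 ]
earR [ 0.6445 -0.0649  0.08  ]
earL [0.6421 0.0343 0.08  ]
```

View pics/w7c.png

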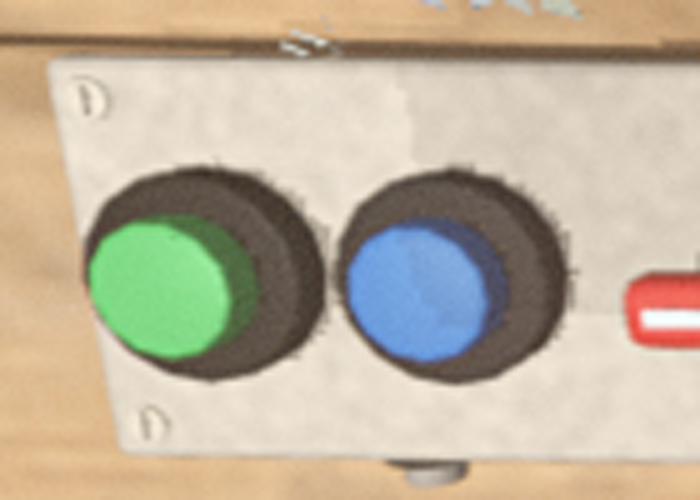

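At this yaw the wrist camera (68 mm toward −x) would sit near the vice edge. At 45° yaw the camera, body and knuckles all stay at x above 0.585, so I'll move over blue and turn back 45°.

```bash

python3 -m inch '[[-0.94,-0.01,0,0,0,0,1],[-0.94,-0.01,0,0,0,0.0357,1],[0,0,0,0,0,0.0357,1],[0,0,0,0,0,0.0357,1],[0,0,0,0,0,0.0357,1],[0,0,0,0,0,0.0357,1],[0,0,0,0,0,0.0357,1],[0,0,0,0,0,0.0357,1]]'
```

```text
clock: 14.9
eef_pos: [0.6405, -0.0171, 0.2005]
tool_rot: [0.92, 0.392, 0.0, 0.0]
ft_force: [0.2, -0.4, 0.2]
grip_width: -0.0003
```

```bash

python3 -m inch '[[-0.654,0.676,0,0,0,0,1],[-0.654,0.676,0,0,0,0,1],[-0.654,0.676,0,0,0,0,1],[-0.654,0.676,0,0,0,0,1],[0,0,0.6,0,0,0,1],[0,0,0.9,0,0,0,1],[0,0,0.9,0,0,0,1],[0,0,0.4,0,0,0,1]]'
python3 -m inch '[[0,0,0.4,0,0,0,1],[0,0,0.4,0,0,0,1],[0,0,0.4,0,0,0,1],[0,0,0.4,0,0,0,1],[0,0,0.3,0,0,0,1],[0,0,0.1,0,0,0,1],[0,0,0,0,0,0,1],[0,0,0,0,0,0,1]]'
python3 - <<'E'
from workcell import bot
import cv2
p,d=bot.camera("side");cv2.imwrite("pics/s8.png",cv2.resize(p[130:290,200:400],None,fx=4,fy=3.7))
E
```

```text
clock: 15.7
eef_pos: [0.643, -0.1109, 0.128]
tool_rot: [0.919, 0.394, -0.002, -0.001]
ft_force: [0.1, -0.5, 0.2]
grip_width: 0.0001
clock: 16.5
eef_pos: [0.6454, -0.1111, 0.0804]
tool_rot: [0.919, 0.394, 0.0, 0.0]
ft_force: [-0.0, -0.7, 0.6]
grip_width: 0.0002
```

View pics/s8.png

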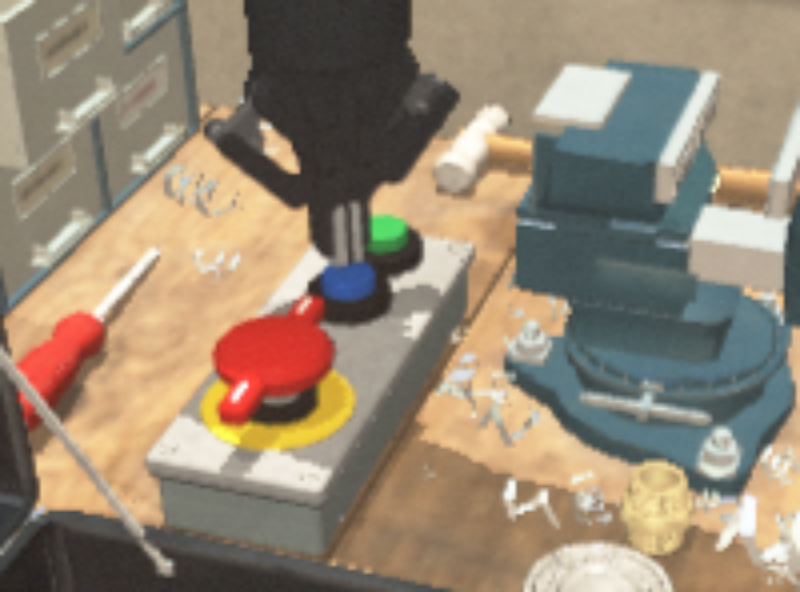

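The fingertips stand over blue, ahead of green. I'll press in steps.

```bash

python3 -m inch '[[0,0,0.2,0,0,0,1],[0,0,0.2,0,0,0,1],[0,0,0.1,0,0,0,1],[0,0,0.08,0,0,0,1],[0,0,0.08,0,0,0,1],[0,0,0,0,0,0,1],[0,0,0,0,0,0,1],[0,0,0,0,0,0,1]]'
```

```text
clock: 17.35
eef_pos: [0.6456, -0.1111, 0.066]
tool_rot: [0.919, 0.394, 0.001, 0.001]
ft_force: [-3.0, 0.6, 11.6]
grip_width: -0.0
```

11.6 N at z 0.066 is more than the button spring should give this early, so I'll look before going on.

```bash
python3 - <<'E'
from workcell import bot
import cv2,numpy as np
o=bot.get_obs();print(o['eef_pos'],o['ft_force'],o['ft_torque'])
p,d=bot.camera("side");cv2.imwrite("pics/s9.png",cv2.resize(p[150:250,230:370],None,fx=5.6,fy=5.6,interpolation=cv2.INTER_CUBIC))
p,d=bot.camera("scene");cv2.imwrite("pics/sc9.png",cv2.resize(p[100:300,220:460],None,fx=3,fy=3))
p,d=bot.camera("wrist");cv2.imwrite("pics/w9.png",p)
E
```

```text
[ 0.64564241 -0.11110026  0.06598268] [-3.00266633  0.56022669 11.56481317] [0.11951918 0.60494685 0.04218729]
```

View pics/s9.png

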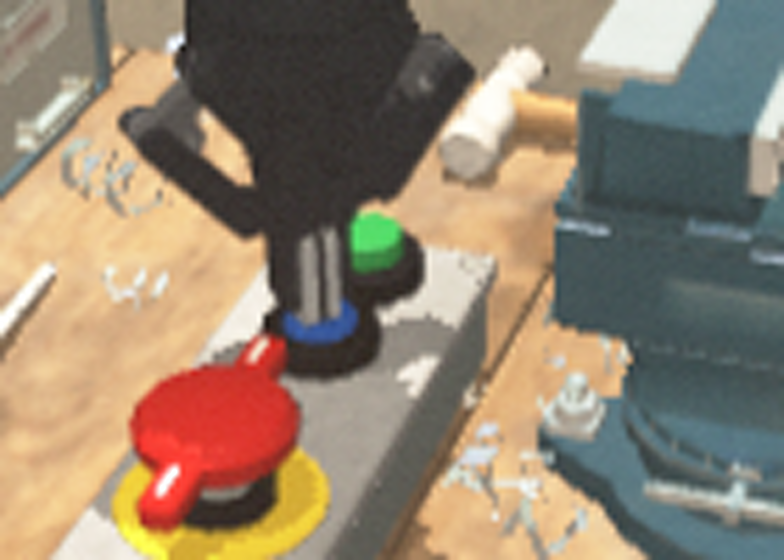

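View pics/sc9.png

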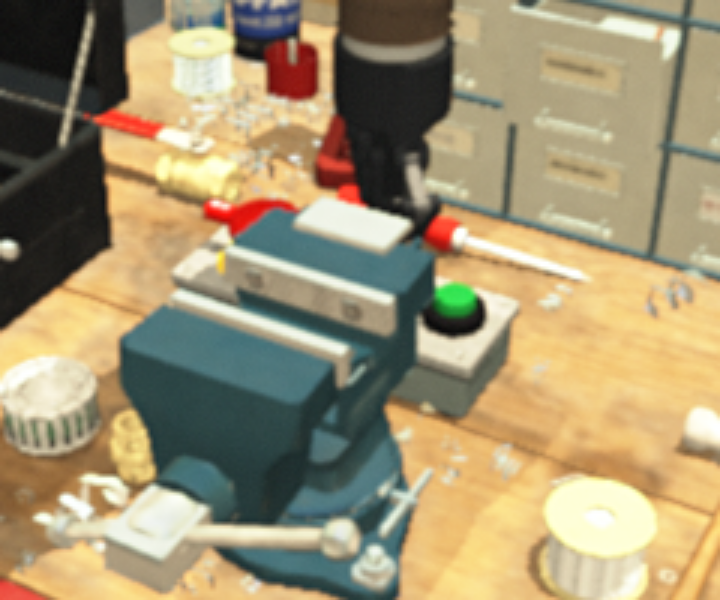

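View pics/w9.png

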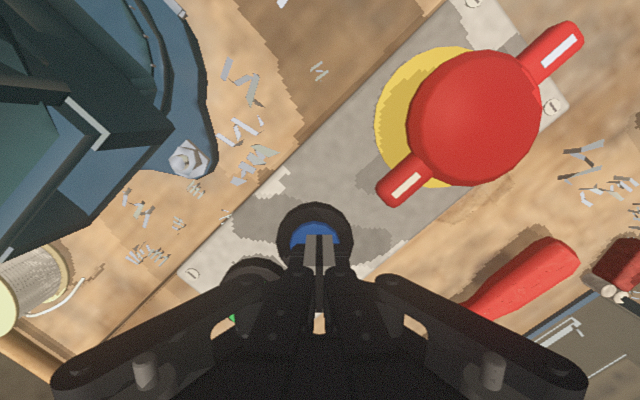

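The gripper is visibly clear of the vice and of green. I'll press a little further to see whether z stalls (fully in) or moves.

```bash

python3 -m inch '[[0,0,0.04,0,0,0,1],[0,0,0.04,0,0,0,1],[0,0,0,0,0,0,1],[0,0,0,0,0,0,1],[0,0,0,0,0,0,1],[0,0,0,0,0,0,1],[0,0,0,0,0,0,1],[0,0,0,0,0,0,1]]'
python3 - <<'E'
from workcell import bot
import cv2,numpy as np
from h import *
o=bot.get_obs();print(o['eef_pos'],o['ft_force'],o['ft_torque'])
c=bot.get_calibration("side");p,d=bot.camera("side")
cv2.imwrite("pics/s10.png",cv2.resize(p[190:225,265:315],None,fx=14,fy=14,interpolation=cv2.INTER_CUBIC))
q=p.astype(int);B,G,R=q[...,0],q[...,1],q[...,2]
d0=np.load("pics/side0.npy");q0=cv2.imread("pics/side0.png").astype(int)
for lab,Q,D in (("before",q0,d0),("now",q,d)):
    B,G,R=Q[...,0],Q[...,1],Q[...,2]
    for n,m in (("blue",(B>R+50)&(B>G+30)),("green",(G>R+60)&(G>B+40))):
        m=m.copy();m[:170]=0;m[230:]=0;m[:,:270]=0;m[:,320:]=0
        z=[unproj(c,u,v,D[v,u])[2] for v,u in zip(*np.nonzero(m)) if D[v,u]>0]
        print(lab,n,len(z),np.percentile(z,[10,50,75,90,97]).round(4))
    print(lab,"lid",[round(unproj(c,u,v,np.median(D[v-1:v+2,u-1:u+2]))[2],4) for u,v in [(300,222),(290,232),(312,205),(280,258)]])
E
```

```text
clock: 18.3
eef_pos: [0.6457, -0.1111, 0.0659]
tool_rot: [0.919, 0.394, 0.002, 0.001]
ft_force: [-5.6, 2.1, 18.2]
grip_width: 0.0001
[ 0.64572513 -0.11110492  0.06586318] [-5.64180744  2.0577526  18.19646667] [ 0.26200423  1.25332206 -0.00210061]
before blue 122 [0.0641 0.0702 0.0712 0.0718 0.0724]
before green 88 [0.0667 0.0706 0.0714 0.0723 0.0731]
before lid [np.float64(0.0493), np.float64(0.0487), np.float64(0.0476), np.float64(0.05)]
now blue 47 [0.0626 0.0645 0.0657 0.066  0.067 ]
now green 73 [0.0664 0.0703 0.0714 0.0719 0.0722]
now lid [np.float64(0.0492), np.float64(0.0496), np.float64(0.048), np.float64(0.0497)]
```

View pics/s10.png

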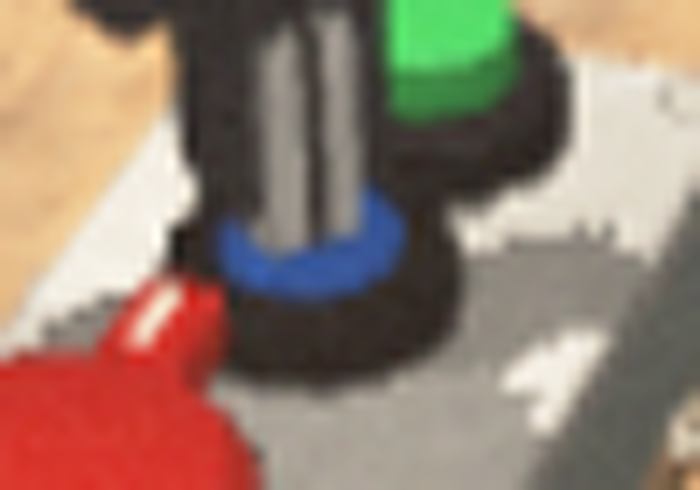

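z has stalled (0.0660 → 0.0659 while the force rose from 12 to 18 N). Blue has sunk about 6 mm and is flush with its housing, so it is fully in. Releasing straight up.

```bash

python3 -m inch '[[0,0,-0.3,0,0,0,1],[0,0,-0.5,0,0,0,1],[0,0,-0.8,0,0,0,1],[0,0,-1,0,0,0,1],[0,0,-1,0,0,0,1],[0,0,-1,0,0,0,1],[0,0,-0.8,0,0,0,1],[0,0,-0.4,0,0,0,1]]'
python3 -m inch '[[0,-0.3,-0.5,0,0,0,1],[0,-0.6,-0.5,0,0,0,1],[0,-0.6,0,0,0,0,1],[0,-0.6,0,0,0,0,1],[0,-0.3,0,0,0,0,1],[0,0,0,0,0,0,1],[0,0,0,0,0,0,1],[0,0,0,0,0,0,1]]'
python3 - <<'E'
from workcell import bot
import cv2,numpy as np
from h import *
o=bot.get_obs();print(o['eef_pos'],o['ft_force'])
c=bot.get_calibration("side");p,d=bot.camera("side")
cv2.imwrite("pics/s11.png",cv2.resize(p[130:290,200:400],None,fx=4,fy=3.7))
Q=p.astype(int);B,G,R=Q[...,0],Q[...,1],Q[...,2]
for n,m in (("blue",(B>R+50)&(B>G+30)),("green",(G>R+60)&(G>B+40)),("red",(R>G+80)&(R>B+80))):
        m=m.copy();m[:170]=0;m[250:]=0;m[:,:250]=0;m[:,320:]=0
        z=[unproj(c,u,v,d[v,u])[2] for v,u in zip(*np.nonzero(m)) if d[v,u]>0]
        print(n,len(z),np.percentile(z,[50,75,90,97]).round(4))
p,d=bot.camera("scene");cv2.imwrite("pics/sc11.png",p)
E
```

```text
clock: 19.15
eef_pos: [0.6455, -0.1111, 0.2086]
tool_rot: [0.919, 0.394, 0.001, 0.001]
ft_force: [0.4, -1.3, -0.4]
grip_width: -0.0001
clock: 19.95
eef_pos: [0.6018, -0.07, 0.2312]
tool_rot: [0.919, 0.394, -0.0, -0.0]
ft_force: [0.2, -0.4, 0.1]
grip_width: 0.0
[ 0.60182338 -0.06999053  0.23122569] [ 0.23706272 -0.41249059  0.09513321]
blue 125 [0.0702 0.0714 0.0718 0.0723]
green 94 [0.0703 0.0712 0.0717 0.0724]
red 621 [0.0881 0.0901 0.0913 0.0922]
```

View pics/s11.png

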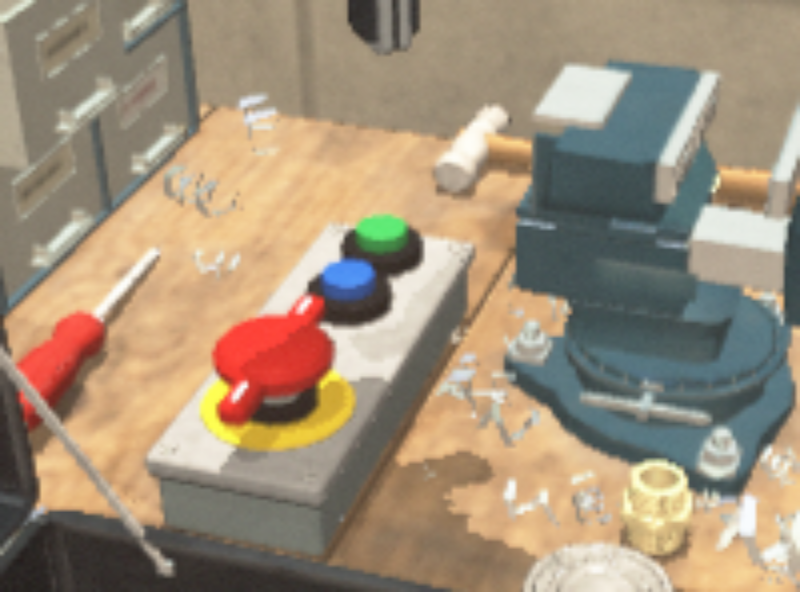

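View pics/sc11.png

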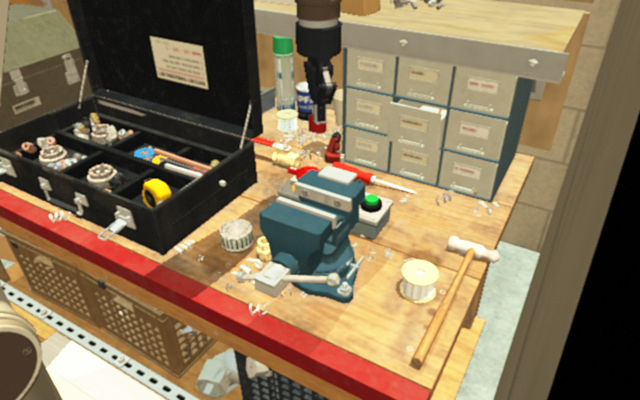

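Blue is back out, red is up with its ears at rest, and green is as before. The tin (236,235), nipple and spool (419,280) stand where they did, and the arm is clear.

```bash
python3 -c "
from workcell import bot
print(bot.job_done())"
```

```text
the job is handed in; nothing more can be done
None
```

The stop test was carried out in the order asked and handed in at about 20 s.

- **Stop pressed:** I pressed the red head until it bottomed at about 20 N. With the fingers off, its top stayed at about 0.084 m, down from about 0.092 m, so it had latched.
- **Stop released:** I pushed the left ear clockwise until the head popped back up to 0.092 m. After I backed off, the ears returned to rest.
- **Blue reset:** I pressed the blue button to a hard stop at 18 N. It sank about 6 mm and came back out when let go.
- **Last checks:** Green was never touched and its height did not change. The tin, nipple and spool stood where they were in the pictures. The arm was clear of everything, with the force reading near zero.

**One disagreement:** the fingers stopped at z = 0.066 m on the blue button, where the given heights imply 0.062 m. The camera also put the unpressed button tops about 3 mm higher than given. I took it as fully in from the roughly 6 mm travel, the hard stop and its sitting flush with the housing.

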